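# Unstack the tablet tins into their colour-coded trays

### The job

Take the stack of cleaning-tablet tins apart, one piece at a time from the top, and set each piece down gently and upright on its own place: the dosing cup in the white round saucer, and each tin lying flat inside the tray of its own colour, along the tray. Nothing may be tipped over, dropped, or carried off with another piece still on it, and the scrubbing brush must stay where it lies.

Things in the scene. Friction and masses are not known exactly. Their poses are not given: they have to be found in the camera images.
- red_tin: red rectangular metal tablet tin with a closed lid (fixed shut), 62 wide x 136 long x 38 high, about 0.20 kg, smooth upright sides; at the start bottom of the stack. Origin: centre of its underside; local x across the width (62 mm, the grasp), y along the length, z up. Turning it end for end makes no difference.
- green_tin: green rectangular metal tablet tin with a closed lid (fixed shut), 58 wide x 112 long x 36 high, about 0.17 kg, smooth upright sides; at the start second from the bottom. Origin: centre of its underside; local x across the width (58 mm, the grasp), y along the length, z up. Turning it end for end makes no difference.
- blue_tin: blue rectangular metal tablet tin with a closed lid (fixed shut), 54 wide x 88 long x 34 high, about 0.13 kg, smooth upright sides; at the start third from the bottom, under the cup. Origin: centre of its underside; local x across the width (54 mm, the grasp), y along the length, z up. Turning it end for end makes no difference.
- red_tray: red shallow rectangular plastic drip tray fixed to the table, 92 x 166 outside, 82 x 156 inside (10 mm free all round its tin), inner floor 3 mm and rim 9 mm above the table. Origin: centre of its underside; local x across its short side, y along its long side, z up.
- green_tray: green shallow rectangular plastic drip tray fixed to the table, 88 x 142 outside, 78 x 132 inside (10 mm free all round its tin), inner floor 3 mm and rim 9 mm above the table. Origin: centre of its underside; local x across its short side, y along its long side, z up.
- blue_tray: blue shallow rectangular plastic drip tray fixed to the table, 84 x 118 outside, 74 x 108 inside (10 mm free all round its tin), inner floor 3 mm and rim 9 mm above the table. Origin: centre of its underside; local x across its short side, y along its long side, z up.
- dosing_cup: white plastic dosing cup, open at the top, 65 across the rim, tapering to 49 at the foot, 68 high, about 0.04 kg; at the start upright on top of the stack (foot 108 above the table). Origin: centre of its underside; z up along its axis. Can be gripped across its outside just below the rim.
- white_saucer: white round shallow plastic saucer fixed to the table, 86 across outside, 76 inside, floor 3 mm and rim 9 mm above the table. Origin: centre of its underside, z up.
- scrub_brush: wooden scrubbing brush, 61 x 154 x 46 high, a loose bystander on the table to be left where it lies. Origin: centre of its underside, y along its length.

How it is judged (in metres and radians):
At the end, for the whole second after the job is handed in: Each tin lies flat in the tray of its own colour (centre within 14 mm along each tray axis, parallel within 20 degrees, on the floor within 3 mm), the cup stands upright in the saucer (within 16 mm, on its floor), all released and at rest; the brush moved less than 3 cm (x of red_tin in the frame of red_tray between -0.014 and 0.014 m and y of red_tin in the frame of red_tray between -0.014 and 0.014 m and z of red_tin in the frame of red_tray below 0.006 m and angle between the y axis of red_tin and the y axis of red_tray, either way round below 0.35 rad and linear speed of each of red_tin, green_tin, blue_tin, dosing_cup below 0.02 m/s and angular speed of each of red_tin, green_tin, blue_tin, dosing_cup below 0.2 rad/s and angle between each of red_tin, green_tin, blue_tin, dosing_cup's own z axis and vertical below 0.08 rad and x of green_tin in the frame of green_tray between -0.014 and 0.014 m and y of green_tin in the frame of green_tray between -0.014 and 0.014 m and z of green_tin in the frame of green_tray below 0.006 m and angle between the y axis of green_tin and the y axis of green_tray, either way round below 0.35 rad and x of blue_tin in the frame of blue_tray between -0.014 and 0.014 m and y of blue_tin in the frame of blue_tray between -0.014 and 0.014 m and z of blue_tin in the frame of blue_tray below 0.006 m and angle between the y axis of blue_tin and the y axis of blue_tray, either way round below 0.35 rad and horizontal distance between dosing_cup and white_saucer below 0.016 m and z of dosing_cup in the frame of white_saucer below 0.006 m and distance of scrub_brush from where it was at the start of the episode below 0.03 m); the robot touches nothing.
It fails at once if a tin or the cup is tipped over (more than about 40 degrees) (angle between any of red_tin, green_tin, blue_tin, dosing_cup's own z axis and vertical above 0.7 rad).
It fails at once if a tin or the cup is dropped or thrown (faster than 0.75 m/s while not held, a fall of about 3 cm) ((linear speed of red_tin above 0.75 m/s and contact force between the fingers and red_tin below 0.02 N) or (linear speed of green_tin above 0.75 m/s and contact force between the fingers and green_tin below 0.02 N) or (linear speed of blue_tin above 0.75 m/s and contact force between the fingers and blue_tin below 0.02 N) or (linear speed of dosing_cup above 0.75 m/s and contact force between the fingers and dosing_cup below 0.02 N)).
It fails at once if a tin is carried off (more than 3 cm) with another thing still standing on it ((distance of red_tin from where it was at the start of the episode above 0.03 m and contact force between red_tin and green_tin above 0.1 N) or (distance of green_tin from where it was at the start of the episode above 0.03 m and contact force between green_tin and blue_tin above 0.1 N) or (distance of blue_tin from where it was at the start of the episode above 0.03 m and contact force between blue_tin and dosing_cup above 0.1 N)).
It fails at once if the scrubbing brush is moved more than 3 cm (distance of scrub_brush from where it was at the start of the episode above 0.03 m).
It also fails if it takes over 128 s, if anything falls off the work surface, if the arm or the gripper's body presses on something with over 40 N, if the wrist force passes 120 N, or if a joint passes its speed limit or range.

### The arm

A 6-joint arm with a two-finger parallel gripper is mounted at the origin on a cart in front of the work surface, level with it; the furniture and walls round the work are solid. World frame = base frame: x ahead of the robot, y to its left, z up, the work surface at z = 0. Lengths are in mm, angles in rad, forces in N, time in s.
With the tool pointing down it reaches from about 275 to 1000 mm from the base axis. Payload 8.4 kg.
Tool frame: the origin (TCP) lies at the very end of the fingers, on their centre line; the grasp point (between the pads) lies 19 mm behind it; z points along the fingers, y is the direction in which the jaws open and shut (so a half turn about z gives the same grasp; the last joint's range is limited). The gripper opens to 85 mm and grips with 20 to 120 N. Pads are 22 mm wide; open, the fingers measure 114 mm over their backs; the gripper's body (76 mm by 85 mm) begins 54 mm behind the grasp point. The pads swing forward as they close: fully open they stand 13 mm farther back than shut.
Start: joints at [-1.232, 0.353, 1.633, -0, 1.155, -0.002], TCP at [208.899, -589.058, 231.281] pointing down, gripper open.
Joint ranges: [-2.63, 2.63], [-0.92, 2.1], [0.06, 2.66], [-1.3, 4.44], [0, 2.69], [-3.02, 3.02]. Speed limits (rad/s): [2.22, 2.22, 2.79, 3.14, 3.14, 3.14].

### API

Orientations are given as [roll, pitch, yaw] about the fixed x, y, z axes, in that order (R = Rz(yaw) Ry(pitch) Rx(roll)).
In Python, from rig import r gives the robot as it stands.
- The arm moves only by the tool move_arm, never from a script. Its argument "increments" is a list of rows, each an object of numbers: "tx", "ty", "tz": the shift along the tool's x, y, z in cm; "rx", "ry", "rz": the turn, a rotation vector about the tool's x, y, z in degrees; "gripper": the gripper's target within -1 to 1 (fully open at 1, half-way at 0, shut at -1). A call has 1 to 12 rows; each row shifts and turns the commanded pose from where the row before left it, along the tool's axes as they then stand; what a row does not reach is not made up. A row lasts 1/10 s, in which the tool goes at most 50 mm and 8.59 degrees, less where a joint would pass 70% of its speed; a pose out of reach is approached as far as the arm can. A call is refused whole if a number of a shift passes 5 or a number of a turn 8.59, either way. A call with a gripper value outside its range is refused whole. The fingers move at their own pace and stop on an object; "squeeze" is the grip in N (left out, the last holds). Time passes only in rows, so rows that do not move let the fingers close. It gives the time, the measured TCP pose, the force and the opening at its end, in the units of the state.
- r.sense(): the state, without advancing time (a new reading comes with each control period).
- r.grab_frame(name): name is "scene" or "top" or "wrist"; returns (picture, depth): 420x560x3 uint8, red, green, blue; 420x560 float32, mm along the optical axis (not along the pixel's ray), 0 where there is no reading.
- r.camera_model(name): a dict with "fx", "fy", "cx", "cy" (pixels), "R" (3x3) and "t" (3): a world point X has camera coordinates R X + t; the wrist camera has in their place "hand_eye" (4x4, takes a point from camera to tool coordinates, whose origin is the TCP and whose axes are the flange's). Camera axes: x right, y down, z forward; pixel columns grow to the right and rows downward; lengths in mm; the calibration is good to about 2 mm. The wrist camera is an equidistant fisheye: a pixel r from the principal point sees the ray r / f radians off the axis. A picture is of the moment at which its call begins: read the wrist's pose just before it. camera_model takes no time and is no camera call.
- r.sign_off(): hands the job in, once; it reports no verdict.
Trained networks look in the newest picture that a camera, given by its name, has taken for a name from the list of things; names that differ only in an ending like _2 or _b are one class to them, and where a whole thing is asked for, a point or a joint stands for the part that bears it (a point fixed in the world has none). Each returns a list of dicts, best first, with "confidence" (0 to 1); they miss things now and then, are a little off and sometimes report something else, mostly with a low value. They report only what shows in the picture. A call takes as long as a camera call.
- r.cut_out(query, camera): "mask" (420x560 bool, what is visible of it) and "bbox" ([left, top, right, bottom] in pixels, round what is visible of it).
- r.place_of(query, camera): "location" ([row, column] in pixels: a listed point, or the origin of a listed thing).
The state is a dict: "clock": time; "qpos": joint angles; "qvel": joint speeds; "joint_efforts": joint torques, N m; "eef_pos": TCP position; "tcp_rot": TCP orientation; "contact_force": force on the tool from outside, world axes, zero at the start; "wrist_torque": the same for the moment, N m; "opening": opening from 0.0 (shut) to 1.0 (fully open).
Only numpy, scipy, OpenCV 4.12 (cv2) and the standard library are available. Lean on these libraries where they do the work, as an engineer would, in place of code of your own. Each camera call takes 0.05 s, during which the arm holds its last target. There are 200 camera calls.

## Working session

There is one attempt and no reset: what is moved stays moved. The work goes in short steps, Python scripts to look and compute and a tool call to move; the robot and the scene stay as the last step left them, time stands still between calls to the robot, and variables do not carry over. Pictures are saved under pics/ and viewed, about 12 in all and at most 16, crops included, and the job is handed in when it is done.

Besides the shell and the picture viewer there is one more tool, called as a command line: name --argument value ..., lists and objects as JSON in quotes. move_arm: Moves the arm, as the interface text tells. Its arguments: {"type":"object","properties":{"increments":{"type":"array","items":{"type":"object","properties":{"tx":{"type":"number"},"ty":{"type":"number"},"tz":{"type":"number"},"rx":{"type":"number"},"ry":{"type":"number"},"rz":{"type":"number"},"gripper":{"type":"number"}}}},"squeeze":{"type":"number"}},"required":["increments"]}

```bash
mkdir -p pics; ls
python3 - <<'E'
from rig import r
import cv2,numpy as np
s=r.sense();print({k:np.round(v,3) for k,v in s.items()})
for n in ("top","scene"):
    p,d=r.grab_frame(n);cv2.imwrite(f"pics/{n}0.png",p[:,:,::-1]);np.save(f"{n}d.npy",d);np.save(f"{n}p.npy",p)
    c=r.camera_model(n);print(n,{k:np.round(v,3).tolist() for k,v in c.items()})
print(r.camera_model("wrist"))
E
```

```text
pics
{'clock': np.float64(0.0), 'qpos': array([-1.232,  0.354,  1.634, -0.   ,  1.155, -0.002]), 'qvel': array([-0.001,  0.001, -0.002,  0.002,  0.001,  0.001]), 'joint_efforts': array([ 3.0000e-03, -6.0525e+01, -3.4207e+01,  0.0000e+00,  9.0000e-03,
        0.0000e+00]), 'eef_pos': array([ 208.736, -588.638,  230.575]), 'tcp_rot': array([-3.14 ,  0.   ,  0.341]), 'contact_force': array([ 0.102, -0.098, -0.683]), 'wrist_torque': array([-0.014, -0.007,  0.009]), 'opening': np.float64(0.999)}
top {'fx': 535.223, 'fy': 535.223, 'cx': 271.729, 'cy': 211.228, 'R': [[0.029, -0.999, 0.027], [-0.996, -0.031, -0.081], [0.082, -0.024, -0.996]], 't': [-53.696, 533.221, 1606.405]}
scene {'fx': 414.332, 'fy': 414.332, 'cx': 273.947, 'cy': 209.348, 'R': [[-0.787, -0.617, -0.006], [-0.394, 0.511, -0.764], [0.474, -0.599, -0.645]], 't': [411.684, 289.295, 938.776]}
{'fx': 325.19226210127806, 'fy': 325.19226210127806, 'cx': 283.0905710425008, 'cy': 208.72769140744035, 'hand_eye': array([[-2.34585154e-04, -9.48107054e-01, -3.17951189e-01,
         8.16630865e+01],
       [ 9.99999624e-01,  4.28906563e-05, -8.65698917e-04,
        -1.19613880e-01],
       [ 8.34412385e-04, -3.17951272e-01,  9.48106688e-01,
        -1.42271096e+02],
       [ 0.00000000e+00,  0.00000000e+00,  0.00000000e+00,
         1.00000000e+00]])}
```

View pics/top0.png

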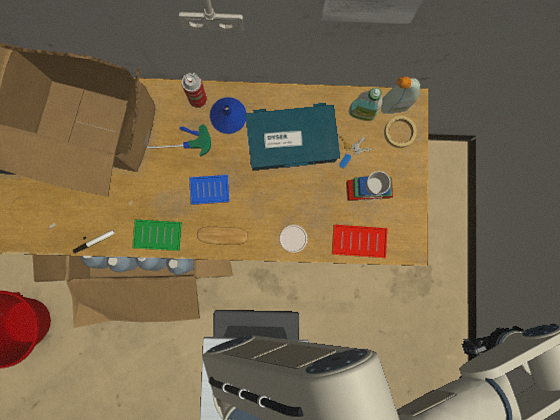

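View pics/scene0.png

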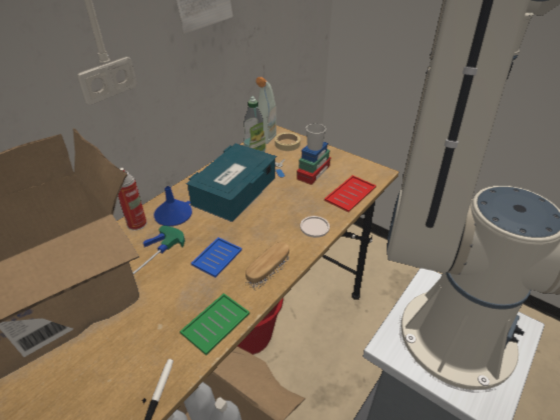

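The top view shows the stack at about (372,186), red tray (360,240), saucer (293,238), brush (222,235), green tray (157,235) and blue tray (210,190). The scene view agrees. Next I measure poses.

```bash
cat > h.py <<'E'
from rig import r
import cv2,numpy as np
from scipy.spatial.transform import Rotation as Ro
def cloud(name,d,mask,tool=None):
    c=r.camera_model(name);v,u=np.nonzero(mask&(d>0));z=d[v,u].astype(float)
    x=(u-c["cx"])/c["fx"];y=(v-c["cy"])/c["fy"]
    if name=="wrist":
        th=np.hypot(x,y);k=np.tan(th)/np.maximum(th,1e-9)
        P=np.c_[x*k*z,y*k*z,z]; H=c["hand_eye"]; P=P@H[:3,:3].T+H[:3,3]
        R,t=tool; return P@R.T+t
    P=np.c_[x*z,y*z,z]
    return (P-c["t"])@np.asarray(c["R"])
def rect(P):
    (cx,cy),(w,h),a=cv2.minAreaRect(P[:,:2].astype(np.float32))
    if w>h: w,h,a=h,w,a-90
    # a: direction (deg) of the short side (x axis)
    return np.round([cx,cy,w,h,(a+90)%180-90],1)
def tool():
    s=r.sense(); return Ro.from_euler("xyz",s["tcp_rot"]).as_matrix(),np.array(s["eef_pos"])
E
python3 - <<'E'
from h import *
p,d=r.grab_frame("top")
for n in "red_tray green_tray blue_tray white_saucer scrub_brush dosing_cup blue_tin green_tin red_tin".split():
    for o in r.cut_out(n,"top")[:1]:
        m=o["mask"];P=cloud("top",d,m)
        print(n,round(o["confidence"],2),o["bbox"],m.sum(),"rect",rect(P),"z",np.percentile(P[:,2],[5,50,95]).round(1),"med",np.median(P,0).round(1))
m=np.zeros(d.shape,bool);m[165:205,340:400]=1
P=cloud("top",d,m)
for lo,hi in((28,48),(64,84),(98,118),(165,190)):
    Q=P[(P[:,2]>lo)&(P[:,2]<hi)]
    if len(Q)>5:print(lo,hi,len(Q),rect(Q),Q[:,2].mean().round(1))
E
```

```text
red_tray 0.83 [333.6, 225.4, 386.2, 258.0] 1589 rect [ 452.7 -308.7   91.8  166.8   -2.5] z [-2.8  4.3 11.6] med [ 452.6 -307.5    4.3]
green_tray 0.74 [133.5, 222.2, 179.5, 249.5] 1375 rect [ 4.528e+02  3.122e+02  8.970e+01  1.479e+02 -2.000e-01] z [-2.5  4.  11.9] med [452.1 311.5   4. ]
blue_tray 0.62 [189.9, 174.6, 229.6, 204.2] 1070 rect [597.1 157.9  87.6 118.5   5.1] z [-2.6  4.2 12.3] med [597.2 157.9   4.2]
white_saucer 0.78 [276.8, 224.4, 307.5, 252.4] 607 rect [ 452.6 -105.5   82.6   82.8  -45.4] z [-3.   4.3 12.7] med [ 453.4 -105.9    4.3]
scrub_brush 0.83 [199.0, 223.9, 246.7, 244.7] 797 rect [456.  110.   53.9 146.5  -3.6] z [38.7 46.2 52.2] med [455.8 109.9  46.2]
dosing_cup 0.62 [365.7, 172.0, 390.4, 195.6] 422 rect [ 611.  -327.2   60.1   63.6   20.9] z [108.  132.8 177.9] med [ 616.4 -337.1  132.8]
green_tin 0.75 [351.6, 181.8, 388.9, 198.8] 91 rect [ 592.1 -324.2   46.8  115.4  -21.5] z [52.6 72.8 81. ] med [ 604.9 -281.6   72.8]
red_tin 0.5 [346.1, 181.7, 393.2, 201.2] 260 rect [ 608.7 -339.2   59.6  150.4    1.8] z [ 5.  35.9 55.6] med [ 587.  -282.1   35.9]
28 48 170 [ 611.4 -333.2   60.6  137.2    4.4] 37.7
64 84 153 [ 612.7 -334.3   57.   113.2    3.4] 73.7
98 118 351 [ 611.8 -330.1   53.8   89.9    3.5] 109.5
165 190 112 [ 611.9 -327.9   63.7   64.2   73.2] 174.7
```

```bash
cat >> h.py <<'E'
import json,sys
def plan(x,y,z,yaw,n,rot_first=0):
    """tool-frame deltas to a tool-down target, from the measured pose: n equal rows; first optional rotation-only rows"""
    R,t=tool(); T=Ro.from_euler("xyz",[180,0,yaw],degrees=True).as_matrix()
    w=Ro.from_matrix(R.T@T).as_rotvec(degrees=True)
    d=np.array([x,y,z])-t
    print("now",t.round(1),"rotvec",w.round(1),"shift cm in present axes",(R.T@d/10).round(2),"in final axes",(T.T@d/10).round(2),"per row",(T.T@d/10/n).round(2))
E
python3 - <<'E'
from h import *
plan(612,-330,260,93.5,12)
d=np.load("topd.npy");P=cloud("top",d,np.ones(d.shape,bool))
P=P[(P[:,2]>20)&(P[:,0]>400)&(P[:,0]<760)&(abs(P[:,1])<450)]
for x in range(420,760,40):
    print(x,[int(P[(abs(P[:,0]-x)<20)&(abs(P[:,1]-y)<20)][:,2].max(initial=0)) for y in range(-420,421,40)])
E
```

```text
now [ 208.9 -589.1  231.3] rotvec [ -0.  -0. -74.] shift cm in present axes [ 46.65 -10.94  -2.87] in final axes [23.4  41.82 -2.87] per row [ 1.95  3.48 -0.24]
420 [0, 0, 0, 0, 0, 22, 0, 0, 0, 0, 0, 0, 54, 53, 53, 51, 0, 0, 0, 0, 0, 0]
460 [0, 0, 0, 0, 0, 0, 0, 0, 0, 0, 0, 50, 56, 55, 56, 55, 0, 0, 0, 0, 0, 0]
500 [0, 0, 0, 0, 0, 0, 0, 0, 0, 0, 0, 0, 0, 47, 46, 0, 0, 0, 0, 0, 0, 0]
540 [0, 0, 0, 0, 0, 0, 0, 0, 0, 0, 0, 0, 0, 0, 0, 0, 0, 0, 0, 0, 258, 260]
580 [40, 115, 182, 184, 72, 0, 0, 0, 0, 0, 0, 0, 0, 0, 0, 0, 0, 0, 0, 0, 272, 274]
620 [37, 108, 181, 182, 83, 0, 0, 0, 0, 0, 0, 0, 0, 0, 0, 0, 0, 0, 0, 0, 289, 290]
660 [0, 110, 180, 0, 0, 0, 91, 95, 98, 100, 98, 102, 0, 0, 0, 0, 0, 0, 356, 358, 306, 289]
700 [0, 0, 0, 0, 0, 99, 101, 99, 102, 100, 101, 103, 0, 0, 0, 29, 0, 0, 357, 352, 296, 0]
740 [33, 0, 0, 0, 0, 100, 101, 100, 101, 101, 100, 103, 94, 0, 23, 30, 30, 20, 359, 349, 284, 0]
```

move_arm --increments '[{"rz":-8.2,"tz":-0.3},{"rz":-8.2,"tz":-0.3},{"rz":-8.2,"tz":-0.3},{"rz":-8.2,"tz":-0.3},{"rz":-8.2,"tz":-0.3},{"rz":-8.2,"tz":-0.3},{"rz":-8.2,"tz":-0.3},{"rz":-8.2,"tz":-0.3},{"rz":-8.4,"tz":-0.5}]'

```text
invalid input
```

move_arm --increments '[{"tx":2.1,"ty":3.8},{"tx":2.1,"ty":3.8},{"tx":2.1,"ty":3.8},{"tx":2.1,"ty":3.8},{"tx":2.1,"ty":3.8},{"tx":2.1,"ty":3.8},{"tx":2.1,"ty":3.8},{"tx":2.1,"ty":3.8},{"tx":2.1,"ty":3.8},{"tx":2.1,"ty":3.8},{"tx":2.4,"ty":3.8},{}]'

```text
invalid input
```

```bash
cat >> h.py <<'E'
def wlook(name,levels=(),save=None,box=None):
    T=tool(); p,d=r.grab_frame("wrist")
    if save: cv2.imwrite("pics/"+save,p[:,:,::-1])
    P=cloud("wrist",d,np.ones(d.shape,bool),T)
    if box is not None: P=P[(abs(P[:,0]-box[0])<box[2])&(abs(P[:,1]-box[1])<box[2])]
    for lo,hi in levels:
        Q=P[(P[:,2]>lo)&(P[:,2]<hi)]
        if len(Q)>20: print("level",lo,hi,len(Q),rect(Q),"z",np.median(Q[:,2]).round(1))
    for n in name:
        for o in r.cut_out(n,"wrist")[:1]:
            Q=cloud("wrist",d,o["mask"],T); print(n,round(o["confidence"],2),rect(Q),np.percentile(Q[:,2],[5,50,95]).round(1))
E
python3 - <<'E'
from h import *
plan(612,-330,260,93.5,1)
wlook(["dosing_cup","blue_tin"],[(30,42),(68,78),(104,111),(168,182)],"w1.png",(612,-330,110))
E
```

```text
now [ 208.9 -589.1  231.3] rotvec [ -0.  -0. -74.] shift cm in present axes [ 46.65 -10.94  -2.87] in final axes [23.4  41.82 -2.87] per row [23.4  41.82 -2.87]
```

View pics/w1.png

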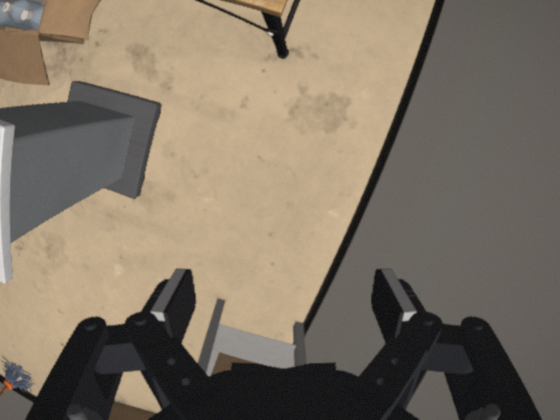

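The arm has not moved: the wrist view shows only floor, with the fingers at (175,300) and (395,300). I'll retry with every field filled in.

move_arm --increments '[{"tx":0,"ty":0,"tz":-0.3,"rx":0,"ry":0,"rz":-8.2,"gripper":1},{"tx":0,"ty":0,"tz":-0.3,"rx":0,"ry":0,"rz":-8.2,"gripper":1},{"tx":0,"ty":0,"tz":-0.3,"rx":0,"ry":0,"rz":-8.2,"gripper":1},{"tx":0,"ty":0,"tz":-0.3,"rx":0,"ry":0,"rz":-8.2,"gripper":1},{"tx":0,"ty":0,"tz":-0.3,"rx":0,"ry":0,"rz":-8.2,"gripper":1},{"tx":0,"ty":0,"tz":-0.3,"rx":0,"ry":0,"rz":-8.2,"gripper":1},{"tx":0,"ty":0,"tz":-0.3,"rx":0,"ry":0,"rz":-8.2,"gripper":1},{"tx":0,"ty":0,"tz":-0.3,"rx":0,"ry":0,"rz":-8.2,"gripper":1},{"tx":0,"ty":0,"tz":-0.5,"rx":0,"ry":0,"rz":-8.4,"gripper":1}]'

```text
clock: 1.65
eef_pos: [208.9, -588.9, 260.2]
tcp_rot: [-3.141, -0.0, 1.638]
contact_force: [0.1, -0.1, -0.4]
opening: 0.996
```

move_arm --increments '[{"tx":2.1,"ty":3.8,"gripper":1},{"tx":2.1,"ty":3.8,"gripper":1},{"tx":2.1,"ty":3.8,"gripper":1},{"tx":2.1,"ty":3.8,"gripper":1},{"tx":2.1,"ty":3.8,"gripper":1},{"tx":2.1,"ty":3.8,"gripper":1},{"tx":2.1,"ty":3.8,"gripper":1},{"tx":2.1,"ty":3.8,"gripper":1},{"tx":2.1,"ty":3.8,"gripper":1},{"tx":2.1,"ty":3.8,"gripper":1},{"tx":2.4,"ty":3.8,"gripper":1}]'

```text
invalid input
```

move_arm --increments '[{"tx":2.1,"ty":3.8,"tz":0,"rx":0,"ry":0,"rz":0,"gripper":1},{"tx":2.1,"ty":3.8,"tz":0,"rx":0,"ry":0,"rz":0,"gripper":1},{"tx":2.1,"ty":3.8,"tz":0,"rx":0,"ry":0,"rz":0,"gripper":1},{"tx":2.1,"ty":3.8,"tz":0,"rx":0,"ry":0,"rz":0,"gripper":1},{"tx":2.1,"ty":3.8,"tz":0,"rx":0,"ry":0,"rz":0,"gripper":1},{"tx":2.1,"ty":3.8,"tz":0,"rx":0,"ry":0,"rz":0,"gripper":1},{"tx":2.1,"ty":3.8,"tz":0,"rx":0,"ry":0,"rz":0,"gripper":1},{"tx":2.1,"ty":3.8,"tz":0,"rx":0,"ry":0,"rz":0,"gripper":1},{"tx":2.1,"ty":3.8,"tz":0,"rx":0,"ry":0,"rz":0,"gripper":1},{"tx":2.1,"ty":3.8,"tz":0,"rx":0,"ry":0,"rz":0,"gripper":1},{"tx":2.4,"ty":3.8,"tz":0,"rx":0,"ry":0,"rz":0,"gripper":1},{"tx":0,"ty":0,"tz":0,"rx":0,"ry":0,"rz":0,"gripper":1}]'

```text
clock: 2.85
eef_pos: [615.7, -326.2, 259.9]
tcp_rot: [3.14, -0.001, 1.636]
contact_force: [0.2, -0.9, 0.0]
opening: 0.996
```

Run:
```python
from h import *
plan(612,-330,260,93.5,1)
wlook(["dosing_cup","blue_tin"],[(30,42),(68,78),(104,111),(168,182)],"w2.png",(612,-330,110))
```

```text
now [ 615.7 -326.2  259.9] rotvec [ 0.1 -0.1  0.3] shift cm in present axes [-0.35 -0.39 -0.01] in final axes [-0.36 -0.39 -0.01] per row [-0.36 -0.39 -0.01]
level 30 42 783 [ 640.8 -261.1   32.4  136.9  -67.7] z 37.6
level 68 78 604 [ 647.8 -267.5   35.   133.1  -61.6] z 73.4
level 104 111 2305 [ 615.  -318.8   53.2   64.1    4.9] z 108.5
level 168 182 1458 [ 614.1 -328.1   64.5   64.7  -39.6] z 175.5
dosing_cup 0.79 [ 590.6 -350.9   64.2  130.4  -45.7] [110.2 143.6 176.3]
blue_tin 0.79 [ 620.2 -310.7   48.6   64.7  -85.6] [ 86.4 107.5 109. ]
```

View pics/w2.png

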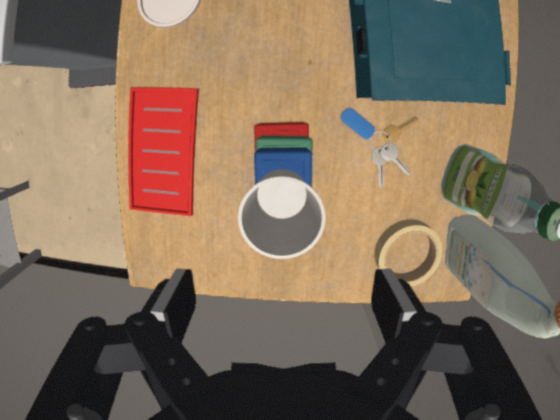

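The wrist view shows the cup rim at (282,215) centred between the fingers, with the blue, green and red lids above it at (283,165). The cup is at (614,-328), so I descend to grasp it.

move_arm --increments '[{"tx":-0.2,"ty":-0.2,"tz":2,"rx":0,"ry":0,"rz":0,"gripper":1},{"tx":0,"ty":0,"tz":2,"rx":0,"ry":0,"rz":0,"gripper":1},{"tx":0,"ty":0,"tz":2,"rx":0,"ry":0,"rz":0,"gripper":1},{"tx":0,"ty":0,"tz":2,"rx":0,"ry":0,"rz":0,"gripper":1},{"tx":0,"ty":0,"tz":2,"rx":0,"ry":0,"rz":0,"gripper":1},{"tx":0,"ty":0,"tz":2,"rx":0,"ry":0,"rz":0,"gripper":1},{"tx":0,"ty":0,"tz":0,"rx":0,"ry":0,"rz":0,"gripper":1},{"tx":0,"ty":0,"tz":0,"rx":0,"ry":0,"rz":0,"gripper":0.6},{"tx":0,"ty":0,"tz":0,"rx":0,"ry":0,"rz":0,"gripper":0.5},{"tx":0,"ty":0,"tz":0,"rx":0,"ry":0,"rz":0,"gripper":0.4},{"tx":0,"ty":0,"tz":0,"rx":0,"ry":0,"rz":0,"gripper":0.3},{"tx":0,"ty":0,"tz":0,"rx":0,"ry":0,"rz":0,"gripper":0.2}]' --squeeze 20

```text
clock: 4.2
eef_pos: [610.4, -332.4, 141.8]
tcp_rot: [3.14, 0.001, 1.632]
contact_force: [-1.0, -0.5, 6.8]
opening: 0.74
```

move_arm --increments '[{"tx":0,"ty":0,"tz":0,"rx":0,"ry":0,"rz":0,"gripper":-0.1},{"tx":0,"ty":0,"tz":0,"rx":0,"ry":0,"rz":0,"gripper":-0.1},{"tx":0,"ty":0,"tz":0,"rx":0,"ry":0,"rz":0,"gripper":-0.1},{"tx":0,"ty":0,"tz":-0.5,"rx":0,"ry":0,"rz":0,"gripper":-0.1},{"tx":0,"ty":0,"tz":-0.5,"rx":0,"ry":0,"rz":0,"gripper":-0.1},{"tx":0,"ty":0,"tz":-1,"rx":0,"ry":0,"rz":0,"gripper":-0.1},{"tx":0,"ty":0,"tz":-1.5,"rx":0,"ry":0,"rz":0,"gripper":-0.1},{"tx":0,"ty":0,"tz":-1.5,"rx":0,"ry":0,"rz":0,"gripper":-0.1},{"tx":0,"ty":0,"tz":-1.5,"rx":0,"ry":0,"rz":0,"gripper":-0.1},{"tx":0,"ty":0,"tz":-0.5,"rx":0,"ry":0,"rz":0,"gripper":-0.1},{"tx":0,"ty":0,"tz":0,"rx":0,"ry":0,"rz":0,"gripper":-0.1},{"tx":0,"ty":0,"tz":0,"rx":0,"ry":0,"rz":0,"gripper":-0.1}]'

```text
clock: 5.4
eef_pos: [609.6, -331.8, 210.0]
tcp_rot: [-3.141, -0.0, 1.632]
contact_force: [0.0, -0.0, -0.7]
opening: 0.739
```

Run:
```python
from h import *
plan(453,-105.5,200,93.5,12)
p0,t0=tool()
wlook(["dosing_cup"],[(104,111),(t0[2]+15,t0[2]+50)],"w3.png",(612,-330,110))
```

```text
now [ 609.6 -331.8  210. ] rotvec [-0. -0.  0.] shift cm in present axes [ 23.55 -14.24   1.01] in final axes [ 23.54 -14.25   1.  ] per row [ 1.96 -1.19  0.08]
level 104 111 3521 [ 614.6 -312.4   50.9   53.7  -86.4] z 107.8
level 225.0174843205371 260.0174843205371 11904 [ 608.9 -325.    70.2   83.6   53.6] z 241.0
dosing_cup 0.73 [ 596.9 -636.7  194.7  674.   -13. ] [180.3 223.  246.4]
```

View pics/w3.png

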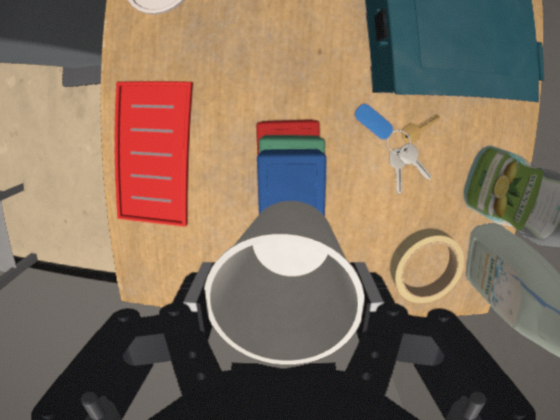

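The cup hangs centred in the jaws (rim at 285,300), clear of the blue tin. I'll carry it to the saucer.

move_arm --increments '[{"tx":1.2,"ty":-0.7,"tz":0,"rx":0,"ry":0,"rz":0,"gripper":-0.1},{"tx":2.2,"ty":-1.35,"tz":0,"rx":0,"ry":0,"rz":0,"gripper":-0.1},{"tx":2.2,"ty":-1.35,"tz":0,"rx":0,"ry":0,"rz":0,"gripper":-0.1},{"tx":2.2,"ty":-1.35,"tz":0,"rx":0,"ry":0,"rz":0,"gripper":-0.1},{"tx":2.2,"ty":-1.35,"tz":0,"rx":0,"ry":0,"rz":0,"gripper":-0.1},{"tx":2.2,"ty":-1.35,"tz":0,"rx":0,"ry":0,"rz":0,"gripper":-0.1},{"tx":2.2,"ty":-1.35,"tz":0,"rx":0,"ry":0,"rz":0,"gripper":-0.1},{"tx":2.2,"ty":-1.35,"tz":0,"rx":0,"ry":0,"rz":0,"gripper":-0.1},{"tx":2.2,"ty":-1.35,"tz":0,"rx":0,"ry":0,"rz":0,"gripper":-0.1},{"tx":2.2,"ty":-1.35,"tz":0,"rx":0,"ry":0,"rz":0,"gripper":-0.1},{"tx":2.1,"ty":-1.3,"tz":0,"rx":0,"ry":0,"rz":0,"gripper":-0.1},{"tx":0,"ty":0,"tz":0,"rx":0,"ry":0,"rz":0,"gripper":-0.1}]'

```text
clock: 6.7
eef_pos: [451.4, -107.6, 209.7]
tcp_rot: [-3.139, -0.001, 1.634]
contact_force: [-0.1, -0.8, -1.6]
opening: 0.74
```

move_arm --increments '[{"tx":0,"ty":0,"tz":1.5,"rx":0,"ry":0,"rz":0,"gripper":-0.1},{"tx":0,"ty":0,"tz":2,"rx":0,"ry":0,"rz":0,"gripper":-0.1},{"tx":0,"ty":0,"tz":2,"rx":0,"ry":0,"rz":0,"gripper":-0.1},{"tx":0,"ty":0,"tz":2,"rx":0,"ry":0,"rz":0,"gripper":-0.1},{"tx":0,"ty":0,"tz":2,"rx":0,"ry":0,"rz":0,"gripper":-0.1},{"tx":0,"ty":0,"tz":2,"rx":0,"ry":0,"rz":0,"gripper":-0.1},{"tx":0,"ty":0,"tz":1.5,"rx":0,"ry":0,"rz":0,"gripper":-0.1},{"tx":0,"ty":0,"tz":1,"rx":0,"ry":0,"rz":0,"gripper":-0.1},{"tx":0,"ty":0,"tz":0,"rx":0,"ry":0,"rz":0,"gripper":-0.1},{"tx":0,"ty":0,"tz":0,"rx":0,"ry":0,"rz":0,"gripper":-0.1},{"tx":0,"ty":0,"tz":0,"rx":0,"ry":0,"rz":0,"gripper":-0.1}]'

```text
clock: 7.8
eef_pos: [455.0, -110.2, 71.0]
tcp_rot: [3.14, 0.0, 1.632]
contact_force: [0.2, 0.1, -0.5]
opening: 0.739
```

Run:
```python
from h import *
plan(453,-108,36.5,93.5,1)
p,d=r.grab_frame("top");
for n in("white_saucer","dosing_cup"):
    o=r.cut_out(n,"top")
    if o:P=cloud("top",d,o[0]["mask"]);print(n,o[0]["confidence"],rect(P),np.percentile(P[:,2],[5,50,95]))
wlook(["white_saucer"],[(100,112)],"w4.png",(453,-105,80))
```

```text
now [ 455.  -110.2   71. ] rotvec [0.1 0.  0. ] shift cm in present axes [ 0.23 -0.19  3.45] in final axes [ 0.23 -0.18  3.45] per row [ 0.23 -0.18  3.45]
level 100 112 5630 [ 453.7 -105.4   65.3   69.5   51.3] z 105.4
white_saucer 0.9 [457.9 -93.8  62.6  89.  -89.6] [1.5 3.  9.1]
```

View pics/w4.png

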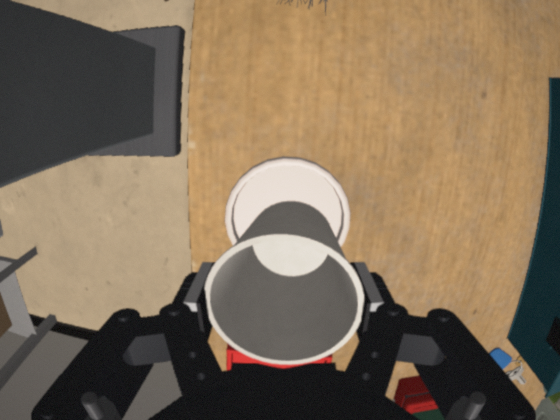

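The cup is over the saucer (saucer centred near (288,213), foreshortened behind the cup). I'll lower it gently and feel for the floor.

move_arm --increments '[{"tx":0,"ty":0,"tz":1,"rx":0,"ry":0,"rz":0,"gripper":-0.1},{"tx":0,"ty":0,"tz":1,"rx":0,"ry":0,"rz":0,"gripper":-0.1},{"tx":0,"ty":0,"tz":0.7,"rx":0,"ry":0,"rz":0,"gripper":-0.1},{"tx":0,"ty":0,"tz":0.3,"rx":0,"ry":0,"rz":0,"gripper":-0.1},{"tx":0,"ty":0,"tz":0.2,"rx":0,"ry":0,"rz":0,"gripper":-0.1},{"tx":0,"ty":0,"tz":0.1,"rx":0,"ry":0,"rz":0,"gripper":-0.1},{"tx":0,"ty":0,"tz":0,"rx":0,"ry":0,"rz":0,"gripper":-0.1},{"tx":0,"ty":0,"tz":0,"rx":0,"ry":0,"rz":0,"gripper":-0.1}]'

```text
clock: 8.85
eef_pos: [454.6, -110.1, 37.5]
tcp_rot: [3.141, 0.0, 1.632]
contact_force: [-0.4, 0.0, 0.2]
opening: 0.735
```

move_arm --increments '[{"tx":0,"ty":0,"tz":0.1,"rx":0,"ry":0,"rz":0,"gripper":-0.1},{"tx":0,"ty":0,"tz":0,"rx":0,"ry":0,"rz":0,"gripper":-0.1},{"tx":0,"ty":0,"tz":0.05,"rx":0,"ry":0,"rz":0,"gripper":-0.1},{"tx":0,"ty":0,"tz":0,"rx":0,"ry":0,"rz":0,"gripper":-0.1}]'

```text
clock: 9.25
eef_pos: [455.0, -110.2, 36.6]
tcp_rot: [3.141, 0.0, 1.632]
contact_force: [-2.0, 0.6, 11.5]
opening: 0.742
```

Contact with the floor. I'll release and rise.

move_arm --increments '[{"tx":0,"ty":0,"tz":-0.05,"rx":0,"ry":0,"rz":0,"gripper":0.45},{"tx":0,"ty":0,"tz":0,"rx":0,"ry":0,"rz":0,"gripper":0.55},{"tx":0,"ty":0,"tz":0,"rx":0,"ry":0,"rz":0,"gripper":0.7},{"tx":0,"ty":0,"tz":0,"rx":0,"ry":0,"rz":0,"gripper":1},{"tx":0,"ty":0,"tz":0,"rx":0,"ry":0,"rz":0,"gripper":1},{"tx":0,"ty":0,"tz":0,"rx":0,"ry":0,"rz":0,"gripper":1},{"tx":0,"ty":0,"tz":-1,"rx":0,"ry":0,"rz":0,"gripper":1},{"tx":0,"ty":0,"tz":-2,"rx":0,"ry":0,"rz":0,"gripper":1},{"tx":0,"ty":0,"tz":-4,"rx":0,"ry":0,"rz":0,"gripper":1},{"tx":0,"ty":0,"tz":-5,"rx":0,"ry":0,"rz":0,"gripper":1},{"tx":0,"ty":0,"tz":-3,"rx":0,"ry":0,"rz":0,"gripper":1},{"tx":0,"ty":0,"tz":0,"rx":0,"ry":0,"rz":0,"gripper":1}]'

```text
clock: 10.45
eef_pos: [457.1, -110.7, 191.3]
tcp_rot: [3.134, 0.002, 1.632]
contact_force: [0.1, -0.3, 0.4]
opening: 1.002
```

Run:
```python
from h import *
wlook(["white_saucer"],[(1,12),(64,76)],"w5.png",(453,-105,60))
plan(614,-332,188,93.5,12)
```

```text
level 1 12 3479 [ 452.6 -105.   119.2  119.6   -0. ] z 5.6
level 64 76 1039 [ 458.8 -105.4   63.8   64.8    1.8] z 70.6
white_saucer 0.71 [454.8 -87.9  53.   85.2 -79.7] [1.4 3.4 9.4]
now [ 454.6 -110.1  187.2] rotvec [0.1 0.  0. ] shift cm in present axes [-23.13  14.54  -0.03] in final axes [-23.12  14.55  -0.08] per row [-1.93  1.21 -0.01]
```

The cup stands in the saucer (rim at z 70.6, centred). Back to the stack for the blue tin.

move_arm --increments '[{"tx":-2.1,"ty":1.3,"tz":0,"rx":0,"ry":0,"rz":0,"gripper":1},{"tx":-2.1,"ty":1.3,"tz":0,"rx":0,"ry":0,"rz":0,"gripper":1},{"tx":-2.1,"ty":1.3,"tz":0,"rx":0,"ry":0,"rz":0,"gripper":1},{"tx":-2.1,"ty":1.3,"tz":0,"rx":0,"ry":0,"rz":0,"gripper":1},{"tx":-2.1,"ty":1.3,"tz":0,"rx":0,"ry":0,"rz":0,"gripper":1},{"tx":-2.1,"ty":1.3,"tz":0,"rx":0,"ry":0,"rz":0,"gripper":1},{"tx":-2.1,"ty":1.3,"tz":0,"rx":0,"ry":0,"rz":0,"gripper":1},{"tx":-2.1,"ty":1.3,"tz":0,"rx":0,"ry":0,"rz":0,"gripper":1},{"tx":-2.1,"ty":1.3,"tz":0,"rx":0,"ry":0,"rz":0,"gripper":1},{"tx":-2.1,"ty":1.4,"tz":0,"rx":0,"ry":0,"rz":0,"gripper":1},{"tx":-2.1,"ty":1.4,"tz":0,"rx":0,"ry":0,"rz":0,"gripper":1},{"tx":0,"ty":0,"tz":0,"rx":0,"ry":0,"rz":0,"gripper":1}]'

```text
clock: 11.75
eef_pos: [613.8, -333.4, 183.9]
tcp_rot: [-3.14, -0.001, 1.631]
contact_force: [0.8, -0.3, 0.1]
opening: 1.001
```

move_arm --increments '[{"tx":0,"ty":0,"tz":0,"rx":0,"ry":0,"rz":0,"gripper":1},{"tx":0,"ty":0,"tz":0,"rx":0,"ry":0,"rz":0,"gripper":1},{"tx":0,"ty":0,"tz":0,"rx":0,"ry":0,"rz":0,"gripper":1}]'

```text
clock: 12.05
eef_pos: [612.7, -330.9, 185.8]
tcp_rot: [-3.141, -0.001, 1.633]
contact_force: [0.3, 0.5, 0.2]
opening: 1.005
```

Run:
```python
from h import *
wlook(["blue_tin"],[(30,41),(68,77),(103,112)],"w6.png",(613,-330,80))
plan(614,-332,82,93.5,1)
```

```text
level 30 41 1125 [ 610.9 -281.1   32.4   62.5  -83.5] z 37.6
level 68 77 1000 [ 614.3 -284.9   14.2   57.5  -87.2] z 73.4
level 103 112 8124 [ 616.  -330.6   54.    87.2    4.3] z 107.8
blue_tin 0.83 [ 623.2 -330.1   68.2   87.4    4.1] [104.8 107.8 109. ]
now [ 613.  -331.1  186.3] rotvec [-0.  -0.   0.1] shift cm in present axes [-0.1   0.09 10.43] in final axes [-0.1   0.09 10.43] per row [-0.1   0.09 10.43]
```

View pics/w6.png

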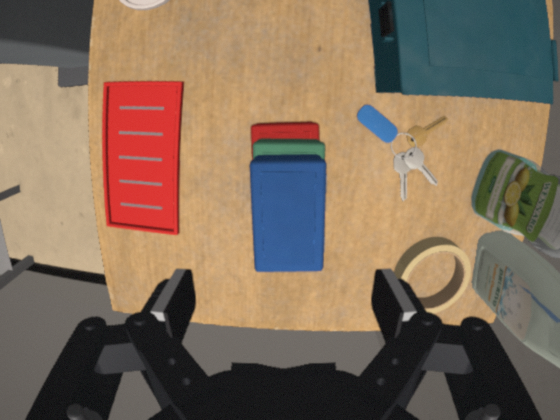

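The blue tin (290,215) is centred, with green and red edges behind it at rows 150 and 130. I'll descend and grip it.

move_arm --increments '[{"tx":0,"ty":0.3,"tz":1,"rx":0,"ry":0,"rz":-0.7,"gripper":1},{"tx":0,"ty":0,"tz":2,"rx":0,"ry":0,"rz":0,"gripper":1},{"tx":0,"ty":0,"tz":2,"rx":0,"ry":0,"rz":0,"gripper":1},{"tx":0,"ty":0,"tz":2,"rx":0,"ry":0,"rz":0,"gripper":1},{"tx":0,"ty":0,"tz":2,"rx":0,"ry":0,"rz":0,"gripper":1},{"tx":0,"ty":0,"tz":1.4,"rx":0,"ry":0,"rz":0,"gripper":1},{"tx":0,"ty":0,"tz":0,"rx":0,"ry":0,"rz":0,"gripper":1},{"tx":0,"ty":0,"tz":0,"rx":0,"ry":0,"rz":0,"gripper":0.6},{"tx":0,"ty":0,"tz":0,"rx":0,"ry":0,"rz":0,"gripper":0.4},{"tx":0,"ty":0,"tz":0,"rx":0,"ry":0,"rz":0,"gripper":0.2},{"tx":0,"ty":0,"tz":0,"rx":0,"ry":0,"rz":0,"gripper":0},{"tx":0,"ty":0,"tz":0,"rx":0,"ry":0,"rz":0,"gripper":-0.2}]' --squeeze 25

```text
clock: 13.35
eef_pos: [617.0, -331.9, 83.6]
tcp_rot: [3.14, 0.001, 1.645]
contact_force: [-0.7, 0.2, 6.4]
opening: 0.622
```

Run:
```python
from h import *
T=tool();plan(597,158,150,93.5,1);s=r.sense();print(s["opening"],s["contact_force"])
p,d=r.grab_frame("wrist");cv2.imwrite("pics/w7.png",p[:,:,::-1])
```

```text
now [ 617.  -331.9   83.6] rotvec [0.1 0.1 0.7] shift cm in present axes [49.    1.63 -6.69] in final axes [49.02  1.   -6.64] per row [49.02  1.   -6.64]
0.6224809031937072 [-0.67746653  0.15555378  6.434144  ]
```

View pics/w7.png

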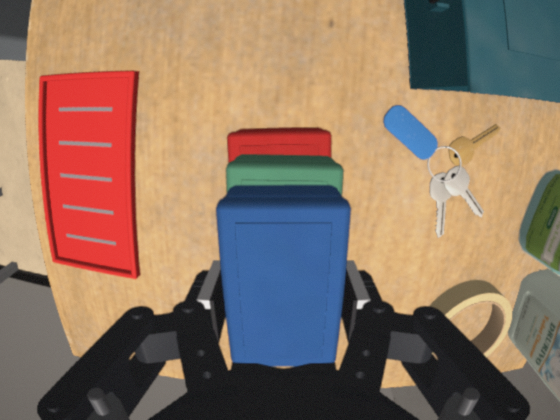

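The blue tin is between the pads (285,280). I'll firm the grip, lift and check.

move_arm --increments '[{"tx":0,"ty":0,"tz":0,"rx":0,"ry":0,"rz":0,"gripper":-0.4},{"tx":0,"ty":0,"tz":0,"rx":0,"ry":0,"rz":0,"gripper":-0.4},{"tx":0,"ty":0,"tz":-0.3,"rx":0,"ry":0,"rz":0,"gripper":-0.4},{"tx":0,"ty":0,"tz":-0.4,"rx":0,"ry":0,"rz":0,"gripper":-0.4},{"tx":0,"ty":0,"tz":-0.8,"rx":0,"ry":0,"rz":0,"gripper":-0.4},{"tx":0,"ty":0,"tz":-1.5,"rx":0,"ry":0,"rz":0,"gripper":-0.4},{"tx":0,"ty":0,"tz":-2,"rx":0,"ry":0,"rz":0,"gripper":-0.4},{"tx":0,"ty":0,"tz":-2,"rx":0,"ry":0,"rz":0,"gripper":-0.4},{"tx":0,"ty":0,"tz":-2,"rx":0,"ry":0,"rz":0,"gripper":-0.4},{"tx":0,"ty":0,"tz":-1,"rx":0,"ry":0,"rz":0,"gripper":-0.4},{"tx":0,"ty":0,"tz":0,"rx":0,"ry":0,"rz":0,"gripper":-0.4},{"tx":0,"ty":0,"tz":0,"rx":0,"ry":0,"rz":0,"gripper":-0.4}]' --squeeze 35

```text
clock: 14.6
eef_pos: [616.1, -331.4, 182.1]
tcp_rot: [-3.141, -0.0, 1.645]
contact_force: [-0.4, 0.4, -1.2]
opening: 0.626
```

Run:
```python
from h import *
T=tool();z=T[1][2]
plan(597,158,170,95.1,12)
wlook([],[(66,78),(100,112),(z+18,z+32)],"w8.png",(613,-330,60))
```

```text
now [ 616.1 -331.4  182.1] rotvec [-0.  -0.  -0.9] shift cm in present axes [48.94  1.7   1.21] in final axes [48.91  2.45  1.21] per row [4.08 0.2  0.1 ]
level 66 78 3228 [ 614.5 -295.6   35.5   58.   -86.4] z 73.8
level 200.08207348318518 214.08207348318518 21384 [ 615.9 -330.    81.1   88.     4.2] z 206.3
```

The tin is held level, its underside 10 mm below the TCP, and green stayed put. I'll carry it to the blue tray.

move_arm --increments '[{"tx":1.5,"ty":0,"tz":0,"rx":0,"ry":0,"rz":0,"gripper":-0.4},{"tx":3,"ty":0.1,"tz":0,"rx":0,"ry":0,"rz":0,"gripper":-0.4},{"tx":4,"ty":0.2,"tz":0,"rx":0,"ry":0,"rz":0,"gripper":-0.4},{"tx":4,"ty":0.2,"tz":0,"rx":0,"ry":0,"rz":0,"gripper":-0.4},{"tx":4,"ty":0.2,"tz":0,"rx":0,"ry":0,"rz":0,"gripper":-0.4},{"tx":4,"ty":0.2,"tz":0,"rx":0,"ry":0,"rz":0,"gripper":-0.4},{"tx":4,"ty":0.2,"tz":0,"rx":0,"ry":0,"rz":0,"gripper":-0.4},{"tx":4,"ty":0.2,"tz":0,"rx":0,"ry":0,"rz":0,"gripper":-0.4},{"tx":4,"ty":0.2,"tz":0,"rx":0,"ry":0,"rz":0,"gripper":-0.4},{"tx":4,"ty":0.2,"tz":0,"rx":0,"ry":0,"rz":0,"gripper":-0.4},{"tx":4,"ty":0.2,"tz":0,"rx":0,"ry":0,"rz":0,"gripper":-0.4},{"tx":4,"ty":0,"tz":0,"rx":0,"ry":0,"rz":0,"gripper":-0.4}]'

```text
clock: 15.85
eef_pos: [601.3, 115.9, 181.4]
tcp_rot: [-3.14, -0.0, 1.645]
contact_force: [1.2, 0.6, -0.5]
opening: 0.623
```

move_arm --increments '[{"tx":2.5,"ty":0,"tz":0,"rx":0,"ry":0,"rz":0,"gripper":-0.4},{"tx":1.3,"ty":0,"tz":1,"rx":0,"ry":0,"rz":0,"gripper":-0.4},{"tx":0.4,"ty":0,"tz":2,"rx":0,"ry":0,"rz":0,"gripper":-0.4},{"tx":0,"ty":0,"tz":2,"rx":0,"ry":0,"rz":0,"gripper":-0.4},{"tx":0,"ty":0,"tz":2,"rx":0,"ry":0,"rz":0,"gripper":-0.4},{"tx":0,"ty":0,"tz":2,"rx":0,"ry":0,"rz":0,"gripper":-0.4},{"tx":0,"ty":0,"tz":0,"rx":0,"ry":0,"rz":0,"gripper":-0.4},{"tx":0,"ty":0,"tz":0,"rx":0,"ry":0,"rz":0,"gripper":-0.4},{"tx":0,"ty":0,"tz":0,"rx":0,"ry":0,"rz":0,"gripper":-0.4}]'

```text
clock: 16.75
eef_pos: [599.9, 155.5, 93.0]
tcp_rot: [3.141, -0.0, 1.644]
contact_force: [0.5, -0.2, -2.2]
opening: 0.624
```

Run:
```python
from h import *
T=tool();z=T[1][2]
plan(597,156.5,13,95.1,1)
wlook(["blue_tray"],[(1.5,14),(z+18,z+32)],"w8.png",(597,158,80))
```

```text
now [599.9 155.5  93. ] rotvec [ 0.1 -0.  -0.9] shift cm in present axes [ 0.12 -0.29  8.  ] in final axes [ 0.12 -0.28  8.  ] per row [ 0.12 -0.28  8.  ]
level 1.5 14 5919 [592.8 166.7 143.7 157.7 -86. ] z 3.0
level 110.99470644709324 124.99470644709324 21407 [599.6 157.   80.9  87.7   4.1] z 117.2
blue_tray 0.55 [595.9 195.6  42.2  85.1 -84. ] [1.6 2.9 9. ]
```

View pics/w8.png

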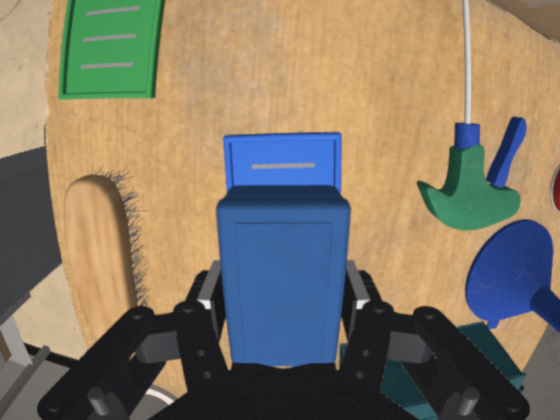

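The tin lines up with the blue tray (tray end at (283,160), same heading), with clear space around the fingers. I'll lower it.

move_arm --increments '[{"tx":0,"ty":-0.1,"tz":1.5,"rx":0,"ry":0,"rz":-1,"gripper":-0.4},{"tx":0,"ty":0,"tz":2,"rx":0,"ry":0,"rz":0,"gripper":-0.4},{"tx":0,"ty":0,"tz":2,"rx":0,"ry":0,"rz":0,"gripper":-0.4},{"tx":0,"ty":0,"tz":1,"rx":0,"ry":0,"rz":0,"gripper":-0.4},{"tx":0,"ty":0,"tz":0.7,"rx":0,"ry":0,"rz":0,"gripper":-0.4},{"tx":0,"ty":0,"tz":0.4,"rx":0,"ry":0,"rz":0,"gripper":-0.4},{"tx":0,"ty":0,"tz":0.2,"rx":0,"ry":0,"rz":0,"gripper":-0.4},{"tx":0,"ty":0,"tz":0.1,"rx":0,"ry":0,"rz":0,"gripper":-0.4},{"tx":0,"ty":0,"tz":0,"rx":0,"ry":0,"rz":0,"gripper":-0.4},{"tx":0,"ty":0,"tz":0,"rx":0,"ry":0,"rz":0,"gripper":-0.4}]'

```text
clock: 17.85
eef_pos: [598.7, 155.6, 13.8]
tcp_rot: [3.141, -0.0, 1.662]
contact_force: [0.8, 0.2, -0.6]
opening: 0.625
```

move_arm --increments '[{"tx":0,"ty":0,"tz":0.1,"rx":0,"ry":0,"rz":0,"gripper":-0.4},{"tx":0,"ty":0,"tz":0,"rx":0,"ry":0,"rz":0,"gripper":-0.4},{"tx":0,"ty":0,"tz":0,"rx":0,"ry":0,"rz":0,"gripper":-0.4}]'

```text
clock: 18.15
eef_pos: [598.7, 155.6, 12.7]
tcp_rot: [3.141, -0.0, 1.662]
contact_force: [-0.3, 0.4, 3.0]
opening: 0.624
```

move_arm --increments '[{"tx":0,"ty":0,"tz":0,"rx":0,"ry":0,"rz":0,"gripper":0.3},{"tx":0,"ty":0,"tz":0,"rx":0,"ry":0,"rz":0,"gripper":0.45},{"tx":0,"ty":0,"tz":0,"rx":0,"ry":0,"rz":0,"gripper":0.7},{"tx":0,"ty":0,"tz":0,"rx":0,"ry":0,"rz":0,"gripper":0.9},{"tx":0,"ty":0,"tz":0,"rx":0,"ry":0,"rz":0,"gripper":0.9},{"tx":0,"ty":0,"tz":-1,"rx":0,"ry":0,"rz":0,"gripper":1},{"tx":0,"ty":0,"tz":-2,"rx":0,"ry":0,"rz":0,"gripper":1},{"tx":0,"ty":0,"tz":-4,"rx":0,"ry":0,"rz":0,"gripper":1},{"tx":0,"ty":0,"tz":-5,"rx":0,"ry":0,"rz":0,"gripper":1},{"tx":0,"ty":0,"tz":-3,"rx":0,"ry":0,"rz":0,"gripper":1},{"tx":0,"ty":0,"tz":0,"rx":0,"ry":0,"rz":0,"gripper":1},{"tx":0,"ty":0,"tz":0,"rx":0,"ry":0,"rz":0,"gripper":1}]'

```text
clock: 19.35
eef_pos: [598.7, 155.6, 163.5]
tcp_rot: [3.14, -0.0, 1.662]
contact_force: [0.3, 1.1, -0.6]
opening: 0.998
```

Run:
```python
from h import *
plan(614,-333,162,93.7,12)
wlook(["blue_tin"],[(6.5,14),(32,42)],"w9.png",(598,158,75))
```

```text
now [598.7 155.6 163.5] rotvec [ 0.1 -0.   1.5] shift cm in present axes [-48.79  -2.92   0.12] in final axes [-48.85  -1.62   0.15] per row [-4.07 -0.14  0.01]
level 6.5 14 1925 [599.9 158.1  84.5 118.3   5.5] z 8.4
level 32 42 5838 [598.3 157.2  53.7  86.8   5.4] z 36.8
blue_tin 0.65 [600.5 157.6  58.6  86.8   5. ] [34.5 36.8 38. ]
```

View pics/w9.png

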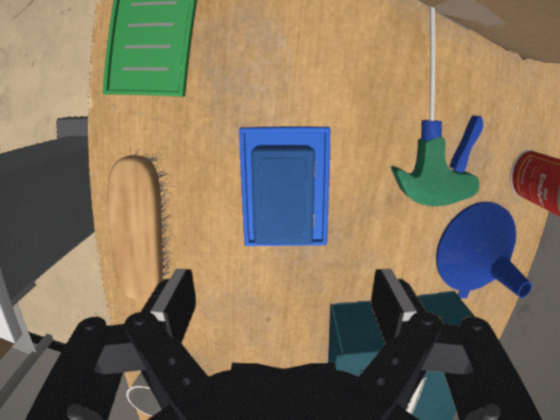

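Blue tin sits centred in its tray (285,195), within 2 mm. Back to the stack for green.

move_arm --increments '[{"tx":-2.5,"ty":-0.1,"tz":0,"rx":0,"ry":0,"rz":1.5,"gripper":1},{"tx":-4.2,"ty":-0.1,"tz":0,"rx":0,"ry":0,"rz":0,"gripper":1},{"tx":-4.2,"ty":-0.1,"tz":0,"rx":0,"ry":0,"rz":0,"gripper":1},{"tx":-4.2,"ty":-0.1,"tz":0,"rx":0,"ry":0,"rz":0,"gripper":1},{"tx":-4.2,"ty":-0.2,"tz":0,"rx":0,"ry":0,"rz":0,"gripper":1},{"tx":-4.2,"ty":-0.2,"tz":0,"rx":0,"ry":0,"rz":0,"gripper":1},{"tx":-4.2,"ty":-0.2,"tz":0,"rx":0,"ry":0,"rz":0,"gripper":1},{"tx":-4.2,"ty":-0.2,"tz":0,"rx":0,"ry":0,"rz":0,"gripper":1},{"tx":-4.2,"ty":-0.1,"tz":0,"rx":0,"ry":0,"rz":0,"gripper":1},{"tx":-4.2,"ty":-0.1,"tz":0,"rx":0,"ry":0,"rz":0,"gripper":1},{"tx":-4.2,"ty":-0.1,"tz":0,"rx":0,"ry":0,"rz":0,"gripper":1},{"tx":-4.2,"ty":-0.1,"tz":0,"rx":0,"ry":0,"rz":0,"gripper":1}]'

```text
clock: 20.65
eef_pos: [613.6, -332.8, 160.1]
tcp_rot: [-3.139, -0.002, 1.636]
contact_force: [1.0, -0.1, 0.1]
opening: 1.0
```

move_arm --increments '[{"tx":0,"ty":0,"tz":0,"rx":0,"ry":0,"rz":0,"gripper":1},{"tx":0,"ty":0,"tz":0,"rx":0,"ry":0,"rz":0,"gripper":1},{"tx":0,"ty":0,"tz":0,"rx":0,"ry":0,"rz":0,"gripper":1},{"tx":0,"ty":0,"tz":0,"rx":0,"ry":0,"rz":0,"gripper":1}]'

```text
clock: 21.05
eef_pos: [614.6, -330.0, 161.7]
tcp_rot: [-3.141, -0.001, 1.637]
contact_force: [-0.0, -0.4, -0.2]
opening: 1.003
```

Run:
```python
from h import *
wlook(["green_tin"],[(30,42),(68,78)],"w10.png",(613,-333,90))
plan(614,-334,46,93.7,1)
```

```text
level 30 42 1317 [ 611.  -283.9   37.2   62.4  -84. ] z 37.6
level 68 78 10247 [ 616.6 -334.    58.   111.9    3.2] z 73.9
green_tin 0.63 [ 617.3 -337.8   75.6  120.     2.7] [71.7 73.9 75. ]
now [ 614.9 -330.3  162.2] rotvec [-0.  -0.   0.1] shift cm in present axes [-0.37 -0.11 11.62] in final axes [-0.37 -0.11 11.62] per row [-0.37 -0.11 11.62]
```

move_arm --increments '[{"tx":-0.4,"ty":0.2,"tz":1.6,"rx":0,"ry":0,"rz":0.5,"gripper":1},{"tx":0,"ty":0,"tz":2.5,"rx":0,"ry":0,"rz":0,"gripper":1},{"tx":0,"ty":0,"tz":2.5,"rx":0,"ry":0,"rz":0,"gripper":1},{"tx":0,"ty":0,"tz":2,"rx":0,"ry":0,"rz":0,"gripper":1},{"tx":0,"ty":0,"tz":2,"rx":0,"ry":0,"rz":0,"gripper":1},{"tx":0,"ty":0,"tz":1,"rx":0,"ry":0,"rz":0,"gripper":1},{"tx":0,"ty":0,"tz":0,"rx":0,"ry":0,"rz":0,"gripper":1},{"tx":0,"ty":0,"tz":0,"rx":0,"ry":0,"rz":0,"gripper":0.6},{"tx":0,"ty":0,"tz":0,"rx":0,"ry":0,"rz":0,"gripper":0.45},{"tx":0,"ty":0,"tz":0,"rx":0,"ry":0,"rz":0,"gripper":0.3},{"tx":0,"ty":0,"tz":0,"rx":0,"ry":0,"rz":0,"gripper":0.1},{"tx":0,"ty":0,"tz":0,"rx":0,"ry":0,"rz":0,"gripper":-0.2}]' --squeeze 25

```text
clock: 22.35
eef_pos: [617.8, -335.8, 47.6]
tcp_rot: [3.14, 0.001, 1.627]
contact_force: [0.1, 0.5, 6.2]
opening: 0.669
```

move_arm --increments '[{"tx":0,"ty":0,"tz":0,"rx":0,"ry":0,"rz":0,"gripper":-0.4},{"tx":0,"ty":0,"tz":0,"rx":0,"ry":0,"rz":0,"gripper":-0.4},{"tx":0,"ty":0,"tz":-0.3,"rx":0,"ry":0,"rz":0,"gripper":-0.4},{"tx":0,"ty":0,"tz":-0.4,"rx":0,"ry":0,"rz":0,"gripper":-0.4},{"tx":0,"ty":0,"tz":-0.8,"rx":0,"ry":0,"rz":0,"gripper":-0.4},{"tx":0,"ty":0,"tz":-1.5,"rx":0,"ry":0,"rz":0,"gripper":-0.4},{"tx":0,"ty":0,"tz":-2,"rx":0,"ry":0,"rz":0,"gripper":-0.4},{"tx":0,"ty":0,"tz":-3,"rx":0,"ry":0,"rz":0,"gripper":-0.4},{"tx":0,"ty":0,"tz":-3,"rx":0,"ry":0,"rz":0,"gripper":-0.4},{"tx":0,"ty":0,"tz":-2,"rx":0,"ry":0,"rz":0,"gripper":-0.4},{"tx":0,"ty":0,"tz":0,"rx":0,"ry":0,"rz":0,"gripper":-0.4},{"tx":0,"ty":0,"tz":0,"rx":0,"ry":0,"rz":0,"gripper":-0.4}]' --squeeze 40

```text
clock: 23.55
eef_pos: [616.9, -335.4, 176.7]
tcp_rot: [3.141, 0.0, 1.627]
contact_force: [-0.3, 1.0, -2.4]
opening: 0.67
```

Run:
```python
from h import *
T=tool();z=T[1][2]
plan(452.8,312,z,90,12);print(r.sense()["opening"])
wlook([],[(30,42),(z+18,z+32)],"w10.png",(613,-333,90))
```

```text
now [ 616.9 -335.4  176.7] rotvec [0.  0.  3.2] shift cm in present axes [ 6.556e+01 -1.275e+01 -4.000e-02] in final axes [ 64.74 -16.41  -0.  ] per row [ 5.39 -1.37 -0.  ]
0.6702007488186823
level 30 42 2890 [ 610.7 -283.6   36.2   62.4  -85.9] z 37.9
level 194.7445668809731 208.7445668809731 27774 [ 616.3 -328.8   84.9  102.5    3. ] z 202.9
```

View pics/w10.png

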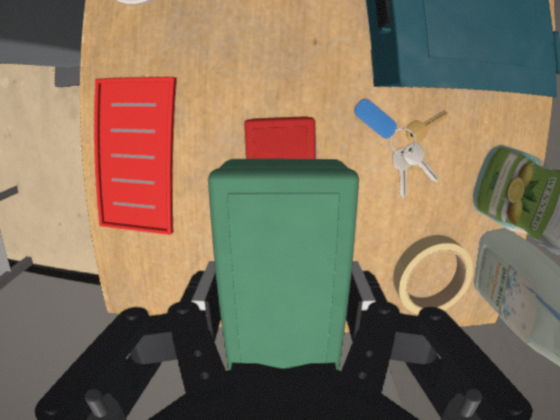

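Green is held level and red stays put at (280,138). I'll carry it to the green tray.

move_arm --increments '[{"tx":1.5,"ty":-0.4,"tz":0,"rx":0,"ry":0,"rz":3.2,"gripper":-0.4},{"tx":3,"ty":-0.8,"tz":0,"rx":0,"ry":0,"rz":0,"gripper":-0.4},{"tx":4,"ty":-1,"tz":0,"rx":0,"ry":0,"rz":0,"gripper":-0.4},{"tx":4,"ty":-1,"tz":0,"rx":0,"ry":0,"rz":0,"gripper":-0.4},{"tx":4,"ty":-1,"tz":0,"rx":0,"ry":0,"rz":0,"gripper":-0.4},{"tx":4,"ty":-1,"tz":0,"rx":0,"ry":0,"rz":0,"gripper":-0.4},{"tx":4,"ty":-1,"tz":0,"rx":0,"ry":0,"rz":0,"gripper":-0.4},{"tx":4,"ty":-1,"tz":0,"rx":0,"ry":0,"rz":0,"gripper":-0.4},{"tx":4,"ty":-1,"tz":0,"rx":0,"ry":0,"rz":0,"gripper":-0.4},{"tx":4,"ty":-1,"tz":0,"rx":0,"ry":0,"rz":0,"gripper":-0.4},{"tx":4,"ty":-1,"tz":0,"rx":0,"ry":0,"rz":0,"gripper":-0.4},{"tx":4,"ty":-1,"tz":0,"rx":0,"ry":0,"rz":0,"gripper":-0.4}]'

```text
clock: 24.8
eef_pos: [502.3, 110.6, 174.9]
tcp_rot: [-3.139, 0.001, 1.571]
contact_force: [-0.3, 0.0, -1.8]
opening: 0.672
```

move_arm --increments '[{"tx":4,"ty":-1.1,"tz":0,"rx":0,"ry":0,"rz":0,"gripper":-0.4},{"tx":4,"ty":-1.1,"tz":0,"rx":0,"ry":0,"rz":0,"gripper":-0.4},{"tx":4,"ty":-1.1,"tz":0,"rx":0,"ry":0,"rz":0,"gripper":-0.4},{"tx":4,"ty":-1.1,"tz":0,"rx":0,"ry":0,"rz":0,"gripper":-0.4},{"tx":3,"ty":-0.6,"tz":0.6,"rx":0,"ry":0,"rz":0,"gripper":-0.4},{"tx":1.1,"ty":-0.2,"tz":1.5,"rx":0,"ry":0,"rz":0,"gripper":-0.4},{"tx":0,"ty":0,"tz":2,"rx":0,"ry":0,"rz":0,"gripper":-0.4},{"tx":0,"ty":0,"tz":2,"rx":0,"ry":0,"rz":0,"gripper":-0.4},{"tx":0,"ty":0,"tz":2,"rx":0,"ry":0,"rz":0,"gripper":-0.4},{"tx":0,"ty":0,"tz":0.5,"rx":0,"ry":0,"rz":0,"gripper":-0.4},{"tx":0,"ty":0,"tz":0,"rx":0,"ry":0,"rz":0,"gripper":-0.4},{"tx":0,"ty":0,"tz":0,"rx":0,"ry":0,"rz":0,"gripper":-0.4}]'

```text
clock: 26.0
eef_pos: [452.1, 310.1, 90.4]
tcp_rot: [-3.142, 0.0, 1.571]
contact_force: [0.3, 0.2, -1.6]
opening: 0.673
```

Run:
```python
from h import *
T=tool();z=T[1][2]
plan(452.8,311,12.9,90,1);print(r.sense()["opening"])
wlook(["green_tray"],[(z+18,z+32)],"w11.png",(453,311,90))
```

```text
now [452.1 310.1  90.4] rotvec [-0.  0.  0.] shift cm in present axes [0.09 0.07 7.75] in final axes [0.09 0.07 7.75] per row [0.09 0.07 7.75]
0.673040378942738
level 108.43119853395126 122.43119853395126 27759 [452.  317.1  85.4 102.2   0.9] z 116.7
green_tray 0.62 [457.4 367.1  32.6  91.2  86.2] [1.7 3.1 9.2]
```

View pics/w11.png

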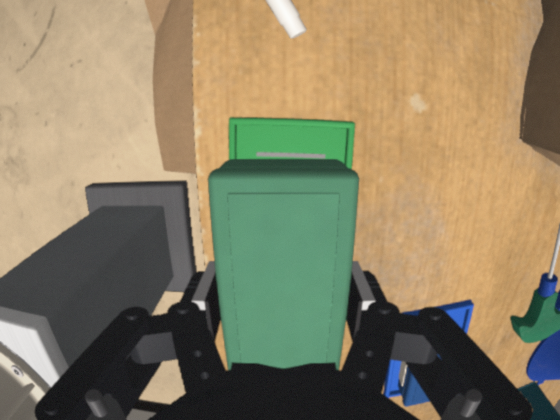

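The tray end is visible at (292,140), tilted about -1.5° and a few mm right. Small correction, then lower.

move_arm --increments '[{"tx":0.1,"ty":0.2,"tz":1.5,"rx":0,"ry":0,"rz":1.5,"gripper":-0.4},{"tx":0,"ty":0,"tz":2,"rx":0,"ry":0,"rz":0,"gripper":-0.4},{"tx":0,"ty":0,"tz":2,"rx":0,"ry":0,"rz":0,"gripper":-0.4},{"tx":0,"ty":0,"tz":1,"rx":0,"ry":0,"rz":0,"gripper":-0.4},{"tx":0,"ty":0,"tz":0.6,"rx":0,"ry":0,"rz":0,"gripper":-0.4},{"tx":0,"ty":0,"tz":0.3,"rx":0,"ry":0,"rz":0,"gripper":-0.4},{"tx":0,"ty":0,"tz":0.2,"rx":0,"ry":0,"rz":0,"gripper":-0.4},{"tx":0,"ty":0,"tz":0.1,"rx":0,"ry":0,"rz":0,"gripper":-0.4},{"tx":0,"ty":0,"tz":0,"rx":0,"ry":0,"rz":0,"gripper":-0.4},{"tx":0,"ty":0,"tz":0,"rx":0,"ry":0,"rz":0,"gripper":-0.4}]'

```text
clock: 27.1
eef_pos: [454.1, 311.5, 13.7]
tcp_rot: [3.141, -0.0, 1.545]
contact_force: [0.1, 0.3, -2.8]
opening: 0.667
```

move_arm --increments '[{"tx":0,"ty":0,"tz":0.1,"rx":0,"ry":0,"rz":0,"gripper":-0.4},{"tx":0,"ty":0,"tz":0,"rx":0,"ry":0,"rz":0,"gripper":-0.4},{"tx":0,"ty":0,"tz":0,"rx":0,"ry":0,"rz":0,"gripper":-0.4}]'

```text
clock: 27.4
eef_pos: [454.1, 311.5, 12.7]
tcp_rot: [3.141, -0.0, 1.545]
contact_force: [-0.7, 0.8, 3.9]
opening: 0.668
```

Contact; release and rise.

move_arm --increments '[{"tx":0,"ty":0,"tz":0,"rx":0,"ry":0,"rz":0,"gripper":0.38},{"tx":0,"ty":0,"tz":0,"rx":0,"ry":0,"rz":0,"gripper":0.5},{"tx":0,"ty":0,"tz":0,"rx":0,"ry":0,"rz":0,"gripper":0.7},{"tx":0,"ty":0,"tz":0,"rx":0,"ry":0,"rz":0,"gripper":0.9},{"tx":0,"ty":0,"tz":0,"rx":0,"ry":0,"rz":0,"gripper":0.9},{"tx":0,"ty":0,"tz":-1,"rx":0,"ry":0,"rz":0,"gripper":1},{"tx":0,"ty":0,"tz":-2,"rx":0,"ry":0,"rz":0,"gripper":1},{"tx":0,"ty":0,"tz":-4,"rx":0,"ry":0,"rz":0,"gripper":1},{"tx":0,"ty":0,"tz":-5,"rx":0,"ry":0,"rz":0,"gripper":1},{"tx":0,"ty":0,"tz":-3,"rx":0,"ry":0,"rz":0,"gripper":1},{"tx":0,"ty":0,"tz":0,"rx":0,"ry":0,"rz":0,"gripper":1},{"tx":0,"ty":0,"tz":0,"rx":0,"ry":0,"rz":0,"gripper":1}]'

```text
clock: 28.6
eef_pos: [454.1, 311.5, 163.4]
tcp_rot: [3.14, -0.001, 1.545]
contact_force: [-0.6, 0.4, -0.7]
opening: 1.0
```

Run:
```python
from h import *
plan(614,-335,162,93.7,16)
wlook([],[(6.5,14),(34,44)],"w12.png",(454,312,90))
```

```text
now [454.1 311.5 163.4] rotvec [ 0.1 -0.1 -5.2] shift cm in present axes [-64.22  17.65   0.09] in final axes [-65.55  11.79   0.14] per row [-4.1   0.74  0.01]
level 6.5 14 2151 [455.9 311.   88.5 142.3  -1.7] z 8.4
level 34 44 8084 [453.7 313.   58.  111.3  -1.4] z 38.8
```

Green is within 2 mm and aligned. Back for red.

move_arm --increments '[{"tx":-2.5,"ty":0.4,"tz":0,"rx":0,"ry":0,"rz":-5.2,"gripper":1},{"tx":-4.2,"ty":0.75,"tz":0,"rx":0,"ry":0,"rz":0,"gripper":1},{"tx":-4.2,"ty":0.75,"tz":0,"rx":0,"ry":0,"rz":0,"gripper":1},{"tx":-4.2,"ty":0.75,"tz":0,"rx":0,"ry":0,"rz":0,"gripper":1},{"tx":-4.2,"ty":0.75,"tz":0,"rx":0,"ry":0,"rz":0,"gripper":1},{"tx":-4.2,"ty":0.75,"tz":0,"rx":0,"ry":0,"rz":0,"gripper":1},{"tx":-4.2,"ty":0.75,"tz":0,"rx":0,"ry":0,"rz":0,"gripper":1},{"tx":-4.2,"ty":0.75,"tz":0,"rx":0,"ry":0,"rz":0,"gripper":1},{"tx":-4.2,"ty":0.75,"tz":0,"rx":0,"ry":0,"rz":0,"gripper":1},{"tx":-4.2,"ty":0.75,"tz":0,"rx":0,"ry":0,"rz":0,"gripper":1},{"tx":-4.2,"ty":0.75,"tz":0,"rx":0,"ry":0,"rz":0,"gripper":1},{"tx":-4.2,"ty":0.75,"tz":0,"rx":0,"ry":0,"rz":0,"gripper":1}]'

```text
clock: 29.85
eef_pos: [568.6, -170.9, 160.4]
tcp_rot: [-3.139, -0.001, 1.636]
contact_force: [0.8, 0.3, 0.7]
opening: 1.004
```

move_arm --increments '[{"tx":-4.2,"ty":0.75,"tz":0,"rx":0,"ry":0,"rz":0,"gripper":1},{"tx":-4.2,"ty":0.75,"tz":0,"rx":0,"ry":0,"rz":0,"gripper":1},{"tx":-4.2,"ty":0.75,"tz":0,"rx":0,"ry":0,"rz":0,"gripper":1},{"tx":-4.2,"ty":0.75,"tz":0,"rx":0,"ry":0,"rz":0,"gripper":1},{"tx":0,"ty":0,"tz":1.5,"rx":0,"ry":0,"rz":0,"gripper":1},{"tx":0,"ty":0,"tz":1.5,"rx":0,"ry":0,"rz":0,"gripper":1},{"tx":0,"ty":0,"tz":0,"rx":0,"ry":0,"rz":0,"gripper":1},{"tx":0,"ty":0,"tz":0,"rx":0,"ry":0,"rz":0,"gripper":1},{"tx":0,"ty":0,"tz":0,"rx":0,"ry":0,"rz":0,"gripper":1}]'

```text
clock: 30.75
eef_pos: [610.6, -334.1, 132.6]
tcp_rot: [3.142, -0.0, 1.637]
contact_force: [0.3, -0.2, 0.4]
opening: 1.001
```

Run:
```python
from h import *
wlook(["red_tin"],[(30,42)],"w12.png",(613,-333,100))
plan(614,-334,9,93.7,1)
```

```text
level 30 42 12828 [ 615.5 -333.5   62.4  136.2    5.2] z 37.8
red_tin 0.82 [ 616.2 -333.4   63.4  136.3    5.4] [36.4 37.8 39. ]
now [ 610.9 -334.6  133.1] rotvec [0.1 0.  0.1] shift cm in present axes [ 0.04  0.3  12.41] in final axes [ 0.04  0.31 12.41] per row [ 0.04  0.31 12.41]
```

move_arm --increments '[{"tx":0.1,"ty":0.5,"tz":1.6,"rx":0,"ry":0,"rz":-1.4,"gripper":1},{"tx":0,"ty":0,"tz":2.5,"rx":0,"ry":0,"rz":0,"gripper":1},{"tx":0,"ty":0,"tz":2.5,"rx":0,"ry":0,"rz":0,"gripper":1},{"tx":0,"ty":0,"tz":2.5,"rx":0,"ry":0,"rz":0,"gripper":1},{"tx":0,"ty":0,"tz":2,"rx":0,"ry":0,"rz":0,"gripper":1},{"tx":0,"ty":0,"tz":1.2,"rx":0,"ry":0,"rz":0,"gripper":1},{"tx":0,"ty":0,"tz":0,"rx":0,"ry":0,"rz":0,"gripper":1},{"tx":0,"ty":0,"tz":0,"rx":0,"ry":0,"rz":0,"gripper":0.65},{"tx":0,"ty":0,"tz":0,"rx":0,"ry":0,"rz":0,"gripper":0.5},{"tx":0,"ty":0,"tz":0,"rx":0,"ry":0,"rz":0,"gripper":0.35},{"tx":0,"ty":0,"tz":0,"rx":0,"ry":0,"rz":0,"gripper":0.1},{"tx":0,"ty":0,"tz":0,"rx":0,"ry":0,"rz":0,"gripper":-0.2}]' --squeeze 25

```text
clock: 32.05
eef_pos: [616.2, -334.2, 10.7]
tcp_rot: [3.14, 0.001, 1.66]
contact_force: [-0.6, 0.2, 6.7]
opening: 0.723
```

move_arm --increments '[{"tx":0,"ty":0,"tz":0,"rx":0,"ry":0,"rz":0,"gripper":-0.4},{"tx":0,"ty":0,"tz":0,"rx":0,"ry":0,"rz":0,"gripper":-0.4},{"tx":0,"ty":0,"tz":-0.3,"rx":0,"ry":0,"rz":0,"gripper":-0.4},{"tx":0,"ty":0,"tz":-0.4,"rx":0,"ry":0,"rz":0,"gripper":-0.4},{"tx":0,"ty":0,"tz":-0.8,"rx":0,"ry":0,"rz":0,"gripper":-0.4},{"tx":0,"ty":0,"tz":-1.5,"rx":0,"ry":0,"rz":0,"gripper":-0.4},{"tx":0,"ty":0,"tz":-2,"rx":0,"ry":0,"rz":0,"gripper":-0.4},{"tx":0,"ty":0,"tz":-2,"rx":0,"ry":0,"rz":0,"gripper":-0.4},{"tx":0,"ty":0,"tz":-1,"rx":0,"ry":0,"rz":0,"gripper":-0.4},{"tx":0,"ty":0,"tz":0,"rx":0,"ry":0,"rz":0,"gripper":-0.4},{"tx":0,"ty":0,"tz":0,"rx":0,"ry":0,"rz":0,"gripper":-0.4}]' --squeeze 45

```text
clock: 33.15
eef_pos: [615.1, -333.7, 89.2]
tcp_rot: [-3.142, -0.0, 1.66]
contact_force: [1.3, 0.2, -2.9]
opening: 0.714
```

Run:
```python
from h import *
T=tool();z=T[1][2];print(r.sense()["opening"])
plan(452.7,-308.5,z,88,1)
wlook(["red_tray"],[(z+18,z+34)],"w13.png",(613,-333,100))
```

```text
0.7136706857591664
now [ 615.1 -333.7   89.2] rotvec [-0.  -0.   7.1] shift cm in present axes [  3.96 -15.95   0.  ] in final axes [  1.95 -16.32  -0.  ] per row [  1.95 -16.32  -0.  ]
level 107.19711633543129 123.19711633543129 34648 [ 613.7 -321.    88.6  113.2    6.5] z 116.3
red_tray 0.97 [ 452.1 -308.8  101.3  167.3   -2.2] [1.6 2.9 8.8]
```

View pics/w13.png

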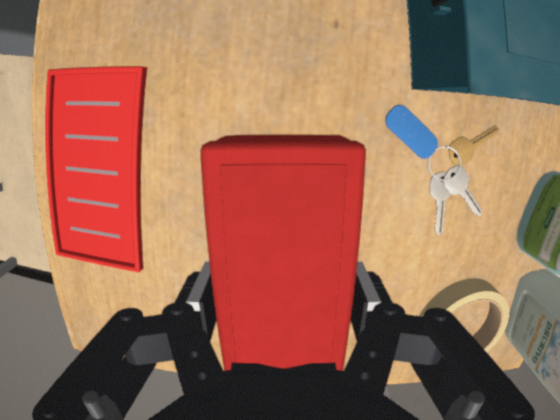

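The red tin is held level; the tray is at (97,168), measured (452,-308.8), angle -2.2°. Carry it across.

move_arm --increments '[{"tx":0,"ty":0,"tz":0,"rx":0,"ry":0,"rz":3.6,"gripper":-0.4},{"tx":0,"ty":0,"tz":0,"rx":0,"ry":0,"rz":3.7,"gripper":-0.4},{"tx":0.2,"ty":-1.5,"tz":0,"rx":0,"ry":0,"rz":0,"gripper":-0.4},{"tx":0.3,"ty":-2.5,"tz":0,"rx":0,"ry":0,"rz":0,"gripper":-0.4},{"tx":0.3,"ty":-3,"tz":0,"rx":0,"ry":0,"rz":0,"gripper":-0.4},{"tx":0.3,"ty":-3,"tz":0,"rx":0,"ry":0,"rz":0,"gripper":-0.4},{"tx":0.3,"ty":-3,"tz":0,"rx":0,"ry":0,"rz":0,"gripper":-0.4},{"tx":0.3,"ty":-2.3,"tz":0,"rx":0,"ry":0,"rz":0,"gripper":-0.4},{"tx":0.2,"ty":-1,"tz":1,"rx":0,"ry":0,"rz":0,"gripper":-0.4},{"tx":0,"ty":0,"tz":1.5,"rx":0,"ry":0,"rz":0,"gripper":-0.4},{"tx":0,"ty":0,"tz":0,"rx":0,"ry":0,"rz":0,"gripper":-0.4},{"tx":0,"ty":0,"tz":0,"rx":0,"ry":0,"rz":0,"gripper":-0.4}]'

```text
clock: 34.45
eef_pos: [453.4, -308.6, 63.6]
tcp_rot: [-3.141, -0.001, 1.533]
contact_force: [-0.4, -0.1, -1.3]
opening: 0.717
```

Run:
```python
from h import *
T=tool();z=T[1][2]
plan(452.4,-308.7,13.9,87.7,1)
wlook(["red_tray"],[(z+18,z+34)],"w14.png",(452,-308,100))
```

```text
now [ 453.4 -308.6   63.6] rotvec [-0.  -0.   0.1] shift cm in present axes [-0.02 -0.1   4.97] in final axes [-0.02 -0.1   4.97] per row [-0.02 -0.1   4.97]
level 81.60988512095328 97.60988512095328 34657 [ 453.5 -296.    88.9  113.2   -1.2] z 90.8
red_tray 0.71 [ 458.4 -237.2   22.1   96.4   87. ] [1.7 3.2 9.3]
```

move_arm --increments '[{"tx":0,"ty":0,"tz":1,"rx":0,"ry":0,"rz":0,"gripper":-0.4},{"tx":0,"ty":0,"tz":1.5,"rx":0,"ry":0,"rz":0,"gripper":-0.4},{"tx":0,"ty":0,"tz":1.2,"rx":0,"ry":0,"rz":0,"gripper":-0.4},{"tx":0,"ty":0,"tz":0.6,"rx":0,"ry":0,"rz":0,"gripper":-0.4},{"tx":0,"ty":0,"tz":0.4,"rx":0,"ry":0,"rz":0,"gripper":-0.4},{"tx":0,"ty":0,"tz":0.1,"rx":0,"ry":0,"rz":0,"gripper":-0.4},{"tx":0,"ty":0,"tz":0.1,"rx":0,"ry":0,"rz":0,"gripper":-0.4},{"tx":0,"ty":0,"tz":0,"rx":0,"ry":0,"rz":0,"gripper":-0.4},{"tx":0,"ty":0,"tz":0,"rx":0,"ry":0,"rz":0,"gripper":-0.4}]'

```text
clock: 35.45
eef_pos: [453.4, -308.8, 15.7]
tcp_rot: [3.141, 0.0, 1.533]
contact_force: [-0.5, 0.0, -3.0]
opening: 0.716
```

move_arm --increments '[{"tx":0,"ty":0,"tz":0.1,"rx":0,"ry":0,"rz":0,"gripper":-0.4},{"tx":0,"ty":0,"tz":0,"rx":0,"ry":0,"rz":0,"gripper":-0.4},{"tx":0,"ty":0,"tz":0,"rx":0,"ry":0,"rz":0,"gripper":-0.4}]'

```text
clock: 35.75
eef_pos: [453.2, -308.6, 14.3]
tcp_rot: [3.142, 0.0, 1.533]
contact_force: [-0.1, 0.5, -1.5]
opening: 0.715
```

move_arm --increments '[{"tx":0,"ty":0,"tz":0.1,"rx":0,"ry":0,"rz":0,"gripper":-0.4},{"tx":0,"ty":0,"tz":0,"rx":0,"ry":0,"rz":0,"gripper":-0.4},{"tx":0,"ty":0,"tz":0,"rx":0,"ry":0,"rz":0,"gripper":-0.4}]'

```text
clock: 36.05
eef_pos: [453.3, -308.7, 13.8]
tcp_rot: [3.141, 0.0, 1.533]
contact_force: [-1.9, 1.7, 5.9]
opening: 0.716
```

move_arm --increments '[{"tx":0,"ty":0,"tz":0,"rx":0,"ry":0,"rz":0,"gripper":0.48},{"tx":0,"ty":0,"tz":0,"rx":0,"ry":0,"rz":0,"gripper":0.6},{"tx":0,"ty":0,"tz":0,"rx":0,"ry":0,"rz":0,"gripper":0.75},{"tx":0,"ty":0,"tz":0,"rx":0,"ry":0,"rz":0,"gripper":1},{"tx":0,"ty":0,"tz":0,"rx":0,"ry":0,"rz":0,"gripper":1},{"tx":0,"ty":0,"tz":-1,"rx":0,"ry":0,"rz":0,"gripper":1},{"tx":0,"ty":0,"tz":-2,"rx":0,"ry":0,"rz":0,"gripper":1},{"tx":0,"ty":0,"tz":-4,"rx":0,"ry":0,"rz":0,"gripper":1},{"tx":0,"ty":0,"tz":-5,"rx":0,"ry":0,"rz":0,"gripper":1},{"tx":0,"ty":0,"tz":-5,"rx":0,"ry":0,"rz":0,"gripper":1},{"tx":0,"ty":0,"tz":-3,"rx":0,"ry":0,"rz":0,"gripper":1},{"tx":0,"ty":0,"tz":0,"rx":0,"ry":0,"rz":0,"gripper":1}]'

```text
clock: 37.25
eef_pos: [455.4, -310.2, 219.0]
tcp_rot: [3.134, 0.005, 1.533]
contact_force: [-0.5, -0.2, -0.6]
opening: 1.001
```

move_arm --increments '[{"tx":-3,"ty":3,"tz":-2,"rx":0,"ry":0,"rz":0,"gripper":1},{"tx":0,"ty":0,"tz":0,"rx":0,"ry":0,"rz":0,"gripper":1},{"tx":0,"ty":0,"tz":0,"rx":0,"ry":0,"rz":0,"gripper":1},{"tx":0,"ty":0,"tz":0,"rx":0,"ry":0,"rz":0,"gripper":1}]'

```text
clock: 37.65
eef_pos: [481.1, -339.0, 232.2]
tcp_rot: [-3.14, -0.001, 1.533]
contact_force: [0.0, -0.5, -0.2]
opening: 0.999
```

Run:
```python
from h import *
wlook(["red_tin"],[(6.5,14),(36,46)],"w15.png",(452,-308,95))
p,d=r.grab_frame("top");cv2.imwrite("pics/top1.png",p[:,:,::-1])
for n in "scrub_brush dosing_cup white_saucer blue_tin blue_tray green_tin green_tray".split():
    for o in r.cut_out(n,"top")[:1]:
        P=cloud("top",d,o["mask"]);print(n,round(o["confidence"],2),rect(P),np.percentile(P[:,2],[5,50,95]).round(1))
```

```text
level 6.5 14 1839 [ 455.4 -309.    92.6  166.1   -2. ] z 8.3
level 36 46 7381 [ 452.6 -308.1   61.9  136.3   -2.1] z 40.9
red_tin 0.73 [ 450.8 -312.4   72.8  149.5   -2.2] [39.1 40.9 42.2]
scrub_brush 0.72 [ 4.561e+02  1.127e+02  5.110e+01  1.509e+02 -2.000e-01] [40.3 46.2 53.2]
dosing_cup 0.76 [ 454.8 -107.9   63.    68.9  -24.2] [ 2.1 15.7 73.6]
white_saucer 0.48 [ 450.7 -100.    73.4   84.9  -55. ] [-1.3  6.9 13.4]
blue_tin 0.92 [595.1 156.6  55.   88.1   6. ] [23.9 37.  43.8]
blue_tray 0.93 [598.5 158.3  80.7 117.1   6.7] [-1.9  5.  13.1]
green_tin 0.82 [451.3 312.5  57.4 112.5  -0.7] [31.9 39.3 45.2]
green_tray 0.98 [452.2 309.1  90.  139.6  -0.8] [-2.2  4.9 14.7]
```

View pics/top1.png

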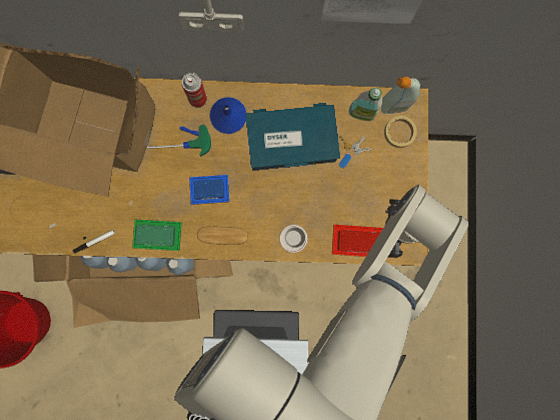

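The top view shows the cup in the saucer (293,238), each tin in its own tray (blue (210,190), green (157,235), red (360,240)), and the brush unmoved at (222,235). Handing in.

```bash
python3 -c "
from rig import r
print(r.sign_off())"
```

```text
the job is handed in; nothing more can be done
None
```

I took the stack apart from the top and put every piece in its place, then handed the job in at about 38 s. The cup is in the saucer, and each tin lies flat in the tray of its own colour. Sign-off gave no verdict.

| Piece | Last check |
|---|---|
| Red, green and blue tins | Wrist camera: each centred within about 3 mm, within about 1° of its tray, top at floor level (40.9, 38.8 and 36.8 mm) |
| Dosing cup | Upright, rim at about 71 mm, about 2–5 mm off the saucer's centre |
| Brush | Top camera: about 3 mm from its first reading, within measurement noise |

- **Disagreements:** The top camera's readings differed from the wrist camera's by up to about 5 mm, well inside the tolerances. The network's saucer outline was partly hidden by the cup, so I relied on its earlier, unobstructed position.
- **Refused moves:** My first three move calls were refused because the rows left out fields. Nothing moved until I filled them in, and no other check failed.

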